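File the microphone case into the packed sprung rack

ROBOT

A 6-joint arm with a two-finger parallel gripper is mounted at the origin on the work surface. World frame = base frame: x ahead of the robot, y to its left, z up, the work surface at z = 0. Lengths are in m, angles in rad, forces in N, time in s.
With the tool pointing down it reaches from about 0.275 to 0.725 m from the base axis. Payload 5.6 kg.
Tool frame: the origin (TCP) lies between the finger pads; the fingertips stand 19 mm ahead of it and the grasp point (between the pads) is the TCP; z points along the fingers, y is the line along which they close (so a half turn about z gives the same grasp; the last joint's range is limited). The gripper opens to 85 mm and grips with 20 to 120 N. Pads are 22 mm wide; open, the fingers measure 114 mm over their backs; the gripper's body (76 mm by 85 mm) begins 54 mm behind the grasp point. The pads swing forward as they close: fully open they stand 13 mm farther back than shut.
Start: joints at [-0.892, 0.255, 0.108, 0, -1.424, -0.285], TCP at [0.211, -0.508, 0.25] pointing down, gripper open.
Joint ranges: [-2.95, 2.95], [-1.21, 1.97], [-1.09, 1.5], [-2.87, 1.71], [-2.94, -0.07], [-3.05, 3.05]. Speed limits (rad/s): [2.57, 2.57, 3.14, 3.14, 3.14, 3.14].

INTERFACE

Orientations are given as a rotation vector (axis times angle).
In Python, from cell import status, eyes, env gives the robot as it stands.
- The arm moves only by the tool apply_moves, never from a script. Its argument "motion" is a list that holds one entry, the list of rows, each a list of 6 numbers: the shift along the tool's x, y, z in m, then the turn, a rotation vector about the tool's x, y, z in degrees. In form: [[[dx, dy, dz, rx, ry, rz], ...]]. A call has 1 to 8 rows; each row shifts and turns the commanded pose from where the row before left it, along the tool's axes as they then stand; what a row does not reach is not made up. A row lasts 1/12 s, in which the tool goes at most 41.7 mm and 7.16 degrees, less where a joint would pass 70% of its speed; a pose out of reach is approached as far as the arm can. A call with a gripper value outside its range is refused whole. "gripper" is the closure, from 0 (fully open) to 1 (shut), set as the call begins (left out, the last holds). The fingers move at their own pace and stop on an object; "force" is the grip in N (left out, the last holds). Time passes only in rows, so rows that do not move let the fingers close. It gives the time, the measured TCP pose, the force, the opening and the grip force at its end, in the units of the state.
- status.read_state(): the state, without advancing time (a new reading comes with each control period).
- eyes.capture(name): name is "scene" or "top" or "wrist"; returns a dict with "frame" (400x640x3 uint8, blue, green, red), "range_z" (400x640 float32, m along the optical axis (not along the pixel's ray), 0 where there is no reading), "K" (3x3 intrinsics, pixels), "k1" (the pictures are not rectified: a ray, as slopes to the right and down, at radius r is drawn at 1 + k1 r^2 times it, then the intrinsics apply), "world_from_camera" (4x4, takes a point from camera to world coordinates); the wrist camera has in their place "tool_from_camera" (4x4, takes a point from camera to tool coordinates, whose origin is the TCP and whose axes are the flange's). Camera axes: x right, y down, z forward; pixel columns grow to the right and rows downward; lengths in m; the calibration is good to about 2 mm. A picture is of the moment at which its call begins: read the wrist's pose just before it.
- env.close_job(): hands the job in; it is judged then, once.
The state is a dict: "time_s": time; "joint_pos": joint angles; "dq": joint speeds; "tau": joint torques, N m; "ee_pos": TCP position; "tcp_rot": TCP orientation; "force": force on the tool from outside, world axes, zero at the start; "torque": the same for the moment, N m; "finger_gap": finger opening in m; "finger_force": force on a finger pad.
Only numpy, scipy, OpenCV 4.12 (cv2) and the standard library are available. Lean on these libraries where they do the work, as an engineer would, in place of code of your own. Each camera call takes 0.05 s, during which the arm holds its last target. There are 200 camera calls.

TASK

File the yellow headset-microphone case in the packed, sprung rack directly beside the red case, on the red case's bookend side: upright and nose first, easing the neighbours apart gently without ever forcing it against the cases or the rack, and pushed fully home against the back stop so that its end is flush with the others. Keep every other case standing home in the row, topple none of them, and leave the loose things on the cart where they are.

Things in the scene. Friction and masses are not known exactly. Their poses are not given: they have to be found in the camera images.
- yellow_case_mid (a point): Yellow hard-plastic headset-microphone case, 120 mm long (x), 30 thick (y), 90 high (z), about 0.13 kg, smooth (friction 0.3 on the row), loose, standing on the cart beside the rack. The point is its centre, 45 mm above its underside; x points to its nose, z up. Flat sides, to pinch across the thickness. The spine end (x = -60 mm, white paper strip) is 18 mm wide; straight 22-degree flanks widen it to 30 mm at x = -45.
- yellow_case_nose (a point): Tip of the yellow case's nose, 60 mm ahead (+x) of its centre, half-way up. The nose narrows like a boat's bow: full 30 mm thickness up to 30 mm behind the tip, then straight 22-degree flanks to an upright rounded tip 8 mm across (radius 4 mm).
- yellow_case: The yellow case as a whole; origin at the centre of its underside, axes as for its centre.
- rack: Fixed rack with a packed row of four cases. Origin at cart-top level; x from its open front (robot side) to the back, y along the row to the bookend. 6 mm base plate, from x = -50 mm back, with a ramp up to it from x = -78. Back stop face x = +60, top 56 mm high. Rigid end plate: inner face y = -90, top 81 mm high. A case that is home has its centre at x = 0, spine at x = -60 mm.
- bookend (a joint): Sprung black plate at the row's +y end, slides along the rack's y: about 0 with four cases, 0.030 m with five, at most 0.06; pressed on the row with 3 N at 0, plus 50 N/m. The row has no gap and gives way only towards the bookend, so a case entering it must itself shift 15 mm from the seam to the bookend side as its wedge nose goes in; held firmly and pushed in straight, it forces the cases hard.
- red_case_mid (a point): Red case in the row (never the one at the bookend), shape, size, centre point and axes as the yellow case; nose at the back stop, y to the bookend. The seam for the yellow case is at y = +15 mm, its final centre at y = +30 mm. The tapered spines of two touching cases form an upright V-groove 12 mm wide, 15 mm deep, parallel to the flanks of the entering nose.
- green_case_mid (a point): Green case in the row: shape, size, centre point and axes as the red case.
- blue_case_mid (a point): Blue case in the row: shape, size, centre point and axes as the red case.
- white_case_mid (a point): White case, always last in the row, at the bookend: shape, size, centre point and axes as the red case.
- red_case: The red case as a whole; origin at the centre of its underside.
- green_case: The green case as a whole; origin at the centre of its underside.
- blue_case: The blue case as a whole; origin at the centre of its underside.
- white_case: The white case as a whole; origin at the centre of its underside.
- tape_core: Bystander: blue plastic tape core, ring 82 mm across, 50 mm high, loose right of the rack; origin at the centre of its underside.
- jack_plug: Bystander: brass jack plug about 75 mm long, lying loose left of the rack.
- knob0: Bystander: black knob, 42 mm across, 24 mm high, loose left of the rack.
- knob1: Bystander: second such knob.
- knob2: Bystander: third such knob.
Mind the look-alikes: they are no part of the job. There is more than one size of the yellow_case; the job needs the smaller. Several things have the shape of the green_case; the one meant has the colours described above.

How it is judged:
By the outcome, as a careful person would: the job done as asked, in the order asked, and still so for the second after the job is handed in, with the robot touching nothing.
It also fails if it takes over 59 s, if anything falls off the work surface, if the arm or the gripper's body presses on something with over 40 N, if the wrist force passes 120 N, or if a joint passes its speed limit or range.

## Working session

There is one attempt and no reset: what is moved stays moved. The work goes in short steps, Python scripts to look and compute and a tool call to move; the robot and the scene stay as the last step left them, time stands still between calls to the robot, and variables do not carry over. Pictures are saved under pics/ and viewed, at most 10 in all, crops included, and the job is handed in when it is done.

Besides the shell and the picture viewer there is one more tool, called in YAML: its name, and indented under it one key for each argument. apply_moves: Moves the arm, as the interface text tells. Its arguments: {"type":"object","properties":{"motion":{"type":"array","items":{"type":"array","items":{"type":"array","items":{"type":"number"}}}},"gripper":{"type":"number"},"force":{"type":"number"}},"required":["motion"]}

```bash
mkdir -p pics; ls
cat > h.py <<'E'
import numpy as np, cv2
from cell import status, eyes, env
from scipy.spatial.transform import Rotation as R
def grab(n):
    s=status.read_state(); c=eyes.capture(n)
    if n=='wrist':
        T=np.eye(4);T[:3,:3]=R.from_rotvec(s['tcp_rot']).as_matrix();T[:3,3]=s['ee_pos']
        c['W']=T@c['tool_from_camera']
    else: c['W']=np.array(c['world_from_camera'])
    return c
def slopes(c,uv):
    uv=np.asarray(uv,float).reshape(-1,1,2)
    # undistort
    K=np.array(c['K']);p=(uv[:,0]-K[:2,2])/[K[0,0],K[1,1]]
    q=p.copy()
    for _ in range(20): q=p/(1+c['k1']*(q**2).sum(1,keepdims=True))
    return q
def plane(c,uv,z):
    q=slopes(c,uv);d=np.c_[q,np.ones(len(q))]@c['W'][:3,:3].T;o=c['W'][:3,3]
    return o+d*((z-o[2])/d[:,2])[:,None]
def cloud(c):
    h,w=c['range_z'].shape;v,u=np.mgrid[:h,:w]
    q=slopes(c,np.c_[u.ravel(),v.ravel()]);z=c['range_z'].ravel()[:,None]
    P=np.c_[q,np.ones(len(q))]*z@c['W'][:3,:3].T+c['W'][:3,3]
    P[z[:,0]==0]=np.nan
    return P.reshape(h,w,3)
E
python3 - <<'E'
from h import *
print(status.read_state())
for n in('scene','top'):
    c=grab(n);cv2.imwrite(f'pics/{n}0.png',c['frame']);print(n,c['K'],c['k1'],c['W'])
E
```

```text
pics
{'time_s': 0.0, 'joint_pos': array([-8.92406536e-01,  2.55752839e-01,  1.06980273e-01, -4.76936439e-04,
       -1.42390203e+00, -2.84635650e-01]), 'dq': array([ 2.17212055e-03,  7.65524092e-05, -2.12550263e-03, -1.78445215e-03,
        1.03791686e-03,  1.25454099e-03]), 'tau': array([ 2.61786099e-04, -3.86625695e+01,  2.37933934e+01,  5.36473945e+00,
       -6.15140321e-03, -1.30695369e-05]), 'ee_pos': array([ 0.21090293, -0.50744768,  0.24938275]), 'tcp_rot': array([ 6.14322832e-01, -3.08048126e+00, -2.95765408e-03]), 'force': array([-0.05328686, -0.62940802, -0.01546903]), 'torque': array([-0.02969876,  0.01475967,  0.03486941]), 'finger_force': 0.0, 'finger_gap': 0.08549062113626393}
scene [[465.38172274   0.         316.97361581]
 [  0.         465.38172274 202.67643648]
 [  0.           0.           1.        ]] -0.03412553361857199 [[-0.73143598  0.5903696  -0.34126989  0.96895895]
 [ 0.6817993   0.64216635 -0.35038849  0.4291884 ]
 [ 0.01229333 -0.48896432 -0.87221715  1.06787171]
 [ 0.          0.          0.          1.        ]]
top [[368.46841036   0.         317.44415698]
 [  0.         368.46841036 207.60827338]
 [  0.           0.           1.        ]] -0.06193100777627303 [[-0.00497873 -0.99470523  0.10264852  0.42410744]
 [-0.99996125  0.00420696 -0.00773368  0.00955727]
 [ 0.00726089 -0.10268304 -0.99468763  1.19399613]
 [ 0.          0.          0.          1.        ]]
```

View pics/top0.png

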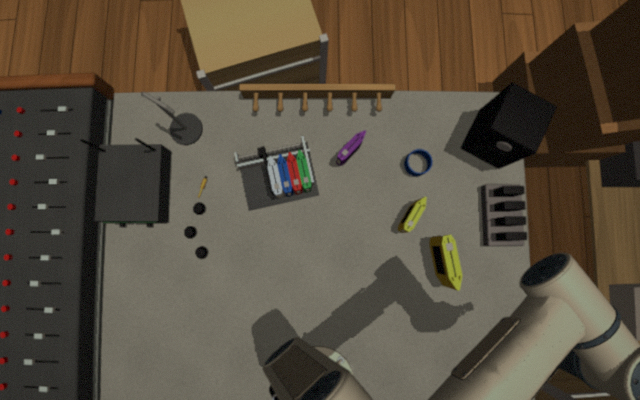

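View pics/scene0.png

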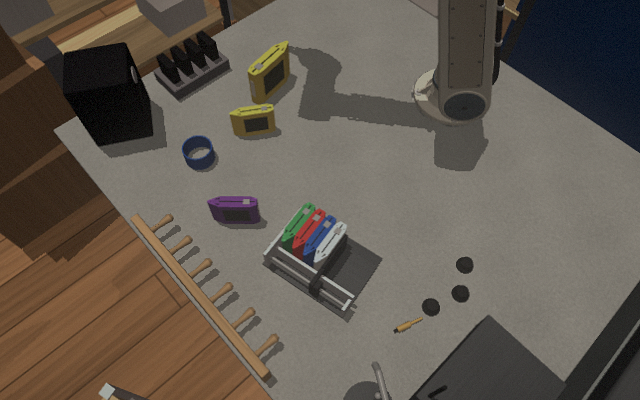

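Top view: the small yellow case is at (415,214) and the large yellow look-alike at (448,262). A purple case of the same shape is at (350,147). In the rack, white, blue, red and green are at (272), (284), (295) and (306), row about 173. The bookend is on the left (+y), so the seam is between red and blue. I choose the yellow case at (415,214).

```bash
cat > m.py <<'E'
from h import *
def masks(c):
    hsv=cv2.cvtColor(c['frame'],cv2.COLOR_BGR2HSV);H,S,V=cv2.split(hsv)
    return dict(yellow=(H>22)&(H<36)&(S>120)&(V>80),green=(H>45)&(H<75)&(S>120),red=((H<8)|(H>172))&(S>130),blue=(H>105)&(H<122)&(S>130),white=(S<40)&(V>150))
def rect(P):
    (cx,cy),(a,b),_=r=cv2.minAreaRect((P[:,:2]*1000).astype(np.float32))
    bx=cv2.boxPoints(r);e=[bx[1]-bx[0],bx[2]-bx[1]];l=max(e,key=np.linalg.norm)
    return cx,cy,max(a,b),min(a,b),np.degrees(np.arctan2(l[1],l[0]))
E
python3 - <<'E'
from m import *
for n in('top','scene'):
    c=grab(n);P=cloud(c);M=masks(c)
    for k,m in M.items():
        N,L,st,ce=cv2.connectedComponentsWithStats(m.astype(np.uint8))
        for i in range(1,N):
            if st[i,4]<25: continue
            q=P[L==i];q=q[~np.isnan(q[:,0])]
            if len(q)<15: continue
            t=q[q[:,2]>np.percentile(q[:,2],90)-.012]
            if not(.05<q[:,2].max()<.2 and .1<np.median(q[:,0])<.75 and abs(np.median(q[:,1]))<.5): continue
            # top outline by ray onto plane at top height
            uv=np.argwhere((L==i))[:,::-1]
            g=P[uv[:,1],uv[:,0],2];uvt=uv[g>np.nanpercentile(g,90)-.012]
            zt=np.median(t[:,2]);
            print(n,k,ce[i].round(),st[i,4],'ztop',zt.round(4),'rect',np.round(rect(plane(c,uvt,zt)),1))
c=grab('top')
cr=cv2.resize(c['frame'][130:290,230:470],None,fx=3.3,fy=3.3,interpolation=cv2.INTER_CUBIC);cv2.imwrite('pics/crop1.png',cr)
E
```

```text
top yellow [415. 214.] 321 ztop 0.0912 rect [ 519.2 -294.8  117.6   29.8  -31.1]
top yellow [452. 262.] 646 ztop 0.1235 rect [ 373.6 -389.5  160.1   42.4   10.1]
top green [303. 169.] 255 ztop 0.0975 rect [655.5  44.6 118.9  25.5  12.6]
top red [294. 172.] 311 ztop 0.0973 rect [649.1  73.9 120.2  27.4  12.6]
top blue [425. 158.] 109 ztop 0.0448 rect [ 696.9 -345.4   75.5   35.4   17.9]
top blue [284. 174.] 256 ztop 0.0975 rect [642.1 102.8 116.4  25.1  12.8]
top white [271. 160.] 31 ztop 0.0981 rect [6.815e+02 1.412e+02 2.180e+01 1.210e+01 6.000e-01]
top white [309. 169.] 30 ztop 0.082 rect [659.8  26.3  74.2   3.5  12.5]
top white [277. 177.] 80 ztop 0.097 rect [626.4 121.1  84.2  10.5  12.7]
top white [272. 179.] 70 ztop 0.097 rect [622.6 138.   84.8   9.1  12.8]
scene yellow [268.  58.] 472 ztop 0.1211 rect [ 375.3 -389.6  163.2   42.    10.3]
scene yellow [252. 110.] 317 ztop 0.0896 rect [ 520.9 -295.6  115.9   34.   -32. ]
scene red [306. 232.] 516 ztop 0.0954 rect [652.2  74.2 120.8  29.   12.5]
scene blue [318. 236.] 342 ztop 0.0954 rect [644.3 102.9 115.4  26.7  12.6]
scene white [329. 241.] 401 ztop 0.0955 rect [637.7 131.9 117.9  29.1  11.9]
scene white [274. 241.] 81 ztop 0.0805 rect [725.1  39.7  79.4   6.1  12.2]
scene white [297. 260.] 105 ztop 0.0556 rect [711.4 101.9 106.1   5.8 -77.4]
scene white [338. 287.] 98 ztop 0.0556 rect [686.7 213.   82.5   5.9 -78. ]
scene white [346. 304.] 33 ztop 0.0602 rect [703.4 256.8  27.9   5.5  12.9]
```

View pics/crop1.png

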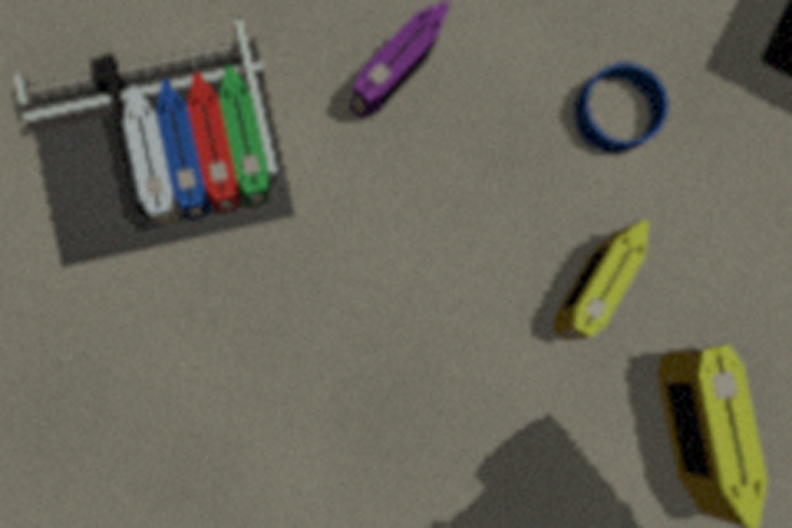

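Crop: the small yellow case's nose is at (643,225) and points up-right, which is a world yaw of about -31.5°. Its paper label is at the lower-left spine end. The sizes (118×30, top at 0.091) fit, and the large one (160×42, top at 0.12) is excluded. The rack yaw is 12.6°, the red case centre is about (0.6505, 0.074) and case spacing is 30 mm, which is consistent. Next I move over the yellow case.

apply_moves:
  motion:
    - [[-0.038, 0.012, 0, 0, 0, 0], [-0.04, 0.0115, 0, 0, 0, 0], [-0.04, 0.0115, 0, 0, 0, 0], [-0.04, 0.0115, 0, 0, 0, 0], [-0.04, 0.0115, 0, 0, 0, 0], [-0.04, 0.0115, 0, 0, 0, 0], [-0.04, 0.0115, 0, 0, 0, 0], [-0.038, 0.011, 0, 0, 0, 0]]
  gripper: 0

```text
time_s: 0.92
ee_pos: [0.469, -0.2999, 0.2503]
tcp_rot: [-0.615, 3.081, 0.0]
force: [1.1, -1.5, 0.3]
finger_gap: 0.0855
finger_force: 0.0
```

apply_moves:
  motion:
    - [[0, 0, 0.005, 0, 0, 6.8], [0, 0, 0.005, 0, 0, 6.8], [0, 0, 0.005, 0, 0, 6.8], [0, 0, 0.005, 0, 0, 6.8], [0, 0, 0.005, 0, 0, 6.8], [0, 0, 0.005, 0, 0, 6.8], [0, 0, 0.005, 0, 0, 6.8], [0, 0, 0.005, 0, 0, 6.5]]

```text
time_s: 1.58
ee_pos: [0.4675, -0.3016, 0.2098]
tcp_rot: [-0.862, -3.02, -0.0]
force: [-0.2, 0.6, 0.0]
finger_gap: 0.0852
finger_force: 0.0
```

```bash
cat >> m.py <<'E'
def st(ref=None,yaw=None,name='goal'):
    s=status.read_state();M=R.from_rotvec(s['tcp_rot']).as_matrix()
    psi=np.degrees(np.arctan2(M[1,0],M[0,0]))%360
    print('t',round(s['time_s'],2),'tcp',s['ee_pos'].round(4),'psi',psi.round(2),'tiltz',M[:,2].round(4),'F',s['force'].round(1),'T',s['torque'].round(2),'gap',round(s['finger_gap'],4),'ff',round(s['finger_force'],1))
    if ref is not None:
        print(name,'tool shift mm',(M.T@(np.array(ref)-s['ee_pos'])*1000).round(1),'rz',round((psi-yaw+180)%360-180,2))
    return s,M,psi
E
python3 - <<'E'
from m import *
st([.4944,-.2793,.06],148.5)
c=grab('wrist');cv2.imwrite('pics/w1.png',c['frame'])
P=cloud(c);m=masks(c)['yellow']&(P[:,:,2]>.082)&(P[:,:,2]<.1)
q=P[m];print(len(q),np.median(q[:,2]),rect(plane(c,np.argwhere(m)[:,::-1],.0905)))
E
```

```text
t 1.58 tcp [ 0.4675 -0.3016  0.2098] psi 148.13 tiltz [-4.e-04  2.e-04 -1.e+00] F [-0.2  0.6  0. ] T [0.01 0.03 0.02] gap 0.0852 ff 0.0
goal tool shift mm [-11.2  33.2 149.8] rz -0.37
4668 0.08984431522735496 (418.6529541015625, -327.917724609375, 289.2853088378906, 97.13833618164062, np.float32(18.040035))
```

View pics/w1.png

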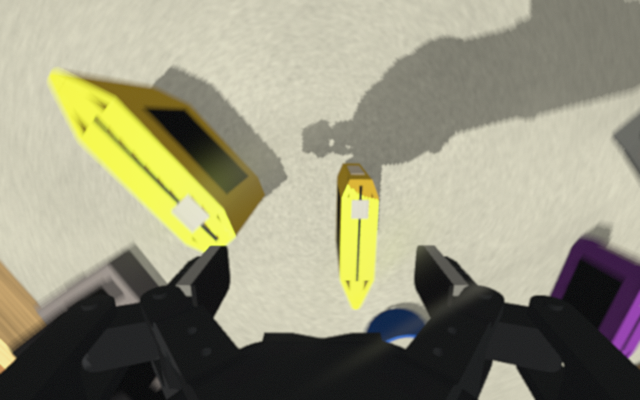

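Wrist view: the small yellow case is upright in the image, nose at (357,305), spine at (358,180). The big look-alike at (150,160) got into the mask, so I'll redo the fit on the small component only.

```bash
cat >> m.py <<'E'
def yel(c,zlo,zhi,zp,box=None):
    P=cloud(c);m=(masks(c)['yellow']&(P[:,:,2]>zlo)&(P[:,:,2]<zhi)).astype(np.uint8)
    if box: b=np.zeros_like(m);b[box[1]:box[3],box[0]:box[2]]=1;m=m&b
    N,L,s,ce=cv2.connectedComponentsWithStats(m);i=1+np.argmax(s[1:,4])
    uv=np.argwhere(L==i)[:,::-1];return rect(plane(c,uv,zp)),np.median(P[L==i][:,2]),s[i]
E
python3 - <<'E'
from m import *
c=grab('wrist');r=yel(c,.082,.1,.0905,(310,150,400,330));print(r)
x,y,_,_,a=r[0];a=np.radians(a)
if np.cos(a)<0:a+=np.pi
st([x/1e3-.031*np.cos(a),y/1e3-.031*np.sin(a),.06],np.degrees(a)+180)
E
```

```text
((519.2986450195312, -296.4524230957031, 119.55662536621094, 30.192920684814453, np.float32(-31.280027)), np.float64(0.08972263065004113), array([ 341,  178,   38,  132, 3687], dtype=int32))
t 1.68 tcp [ 0.4671 -0.3013  0.2092] psi 148.39 tiltz [-0.0019  0.001  -1.    ] F [-0.4 -0.1 -0.8] T [-0.    0.04  0.04] gap 0.0852 ff 0.0
goal tool shift mm [-11.2  31.4 149.2] rz -0.33
```

apply_moves:
  motion:
    - [[-0.0055, 0.0155, 0, 0, 0, -0.3], [-0.0055, 0.016, 0, 0, 0, 0], [0, 0, 0.028, 0, 0, 0], [0, 0, 0.03, 0, 0, 0], [0, 0, 0.03, 0, 0, 0], [0, 0, 0.03, 0, 0, 0], [0, 0, 0.025, 0, 0, 0], [0, 0, 0.006, 0, 0, 0]]

```text
time_s: 2.35
ee_pos: [0.4908, -0.2794, 0.0571]
tcp_rot: [-0.84, -3.02, -0.002]
force: [-0.7, -0.7, -1.4]
finger_gap: 0.0855
finger_force: 0.0
```

apply_moves:
  motion:
    - [[0, 0, 0, 0, 0, 0], [0, 0, 0, 0, 0, 0], [0, 0, 0, 0, 0, 0], [0, 0, 0, 0, 0, 0], [0, 0, 0, 0, 0, 0], [0, 0, 0, 0, 0, 0], [0, 0, 0, 0, 0, 0], [0, 0, 0, 0, 0, 0]]
  gripper: 1
  force: 25

```text
time_s: 3.02
ee_pos: [0.4944, -0.2809, 0.063]
tcp_rot: [0.844, 3.023, -0.001]
force: [-0.7, 1.3, 6.3]
finger_gap: 0.0299
finger_force: 30.9
```

Run:
```python
from m import *
st([.4944,-.2793,.06],148.5)
c=grab('top');print(yel(c,.082,.11,.0905,(390,180,440,240)))
```

```text
t 3.02 tcp [ 0.4944 -0.2809  0.063 ] psi 148.8 tiltz [ 0.0029 -0.0012 -1.    ] F [-0.7  1.3  6.3] T [0.46 0.2  0.03] gap 0.0299 ff 30.9
goal tool shift mm [0.8 1.3 3. ] rz 0.3
((473.6200256347656, -266.76556396484375, 8.646899223327637, 4.2295451164245605, np.float32(-46.234364)), np.float64(0.08827196474843269), array([405, 227,   3,   4,   7], dtype=int32))
```

Gripped: the gap is 29.9 mm, the case thickness. Next: lift, carry, turn.

apply_moves:
  motion:
    - [[0, 0, -0.01, 0, 0, 0], [0, 0, -0.025, 0, 0, 0], [0, 0, -0.03, 0, 0, 0], [0.01, 0.015, -0.02, 0, 0, 0], [0.0204, 0.031, 0, 0, 0, 0], [0.0204, 0.031, 0, 0, 0, 0], [0.0204, 0.031, 0, 0, 0, 0], [0.0204, 0.031, 0, 0, 0, 0]]

```text
time_s: 3.73
ee_pos: [0.4864, -0.1127, 0.1468]
tcp_rot: [-0.847, -3.025, -0.001]
force: [0.5, 0.0, -0.9]
finger_gap: 0.0299
finger_force: 30.0
```

apply_moves:
  motion:
    - [[0.0204, 0.031, 0, 0, 0, 0], [0.0204, 0.031, 0, 0, 0, 0], [0.0204, 0.031, 0, 0, 0, 0], [0.0204, 0.031, 0, 0, 0, 0], [0.01, 0.015, 0, 0, 0, 0], [0, 0, 0, 0, 0, -6.5], [0, 0, 0, 0, 0, -6.5], [0, 0, 0, 0, 0, -6.5]]

```text
time_s: 4.4
ee_pos: [0.4805, 0.0528, 0.1466]
tcp_rot: [-0.31, -3.126, -0.0]
force: [1.0, 0.1, -1.3]
finger_gap: 0.03
finger_force: 30.0
```

apply_moves:
  motion:
    - [[0, 0, 0.01, 0, 0, -6.5], [0, 0, 0.01, 0, 0, -6.5], [0, 0, 0.01, 0, 0, -6.3], [0, 0, 0.01, 0, 0, -5], [0, 0, 0, 0, 0, 0]]

```text
time_s: 4.82
ee_pos: [0.4793, 0.0518, 0.1048]
tcp_rot: [0.347, -3.118, 0.001]
force: [-0.6, -0.4, -1.2]
finger_gap: 0.0295
finger_force: 30.0
```

Run:
```python
from m import *
s,M,psi=st([.4816,.0527,.071],192.6)
for n in('top','scene'):
    c=grab(n);u=s['ee_pos'][2]-.063;print(n,yel(c,u+.075,u+.11,u+.0905))
    P=cloud(c)
    for k in('green','red','blue'):
        m=masks(c)[k]&(P[:,:,2]>.085)&(P[:,:,2]<.11)
        uv=np.argwhere(m)[:,::-1];print(k,np.round(rect(plane(c,uv,.0965)),1))
    cv2.imwrite(f'pics/{n}2.png',c['frame'])
```

```text
t 4.82 tcp [0.4793 0.0518 0.1048] psi 192.71 tiltz [-3.9e-03 -8.0e-04 -1.0e+00] F [-0.6 -0.4 -1.2] T [-0.02  0.13  0.01] gap 0.0295 ff 30.0
goal tool shift mm [-2.6  0.4 33.8] rz 0.11
top ((374.05816650390625, -386.31951904296875, 158.7519073486328, 41.64167785644531, np.float32(10.309649)), np.float64(0.12333457993766805), array([441, 235,  21,  55, 620], dtype=int32))
green [ 581.8 -290.9  642.6  425.2  -76. ]
red [ 726.6 -585.6 1309.1  521.6  -65.6]
blue [ 587.  -257.9  698.6  406.9  -75.7]
scene ((382.1015319824219, -380.1214294433594, 160.79017639160156, 40.99156188964844, np.float32(10.220295)), np.float64(0.12112463784692229), array([248,  41,  40,  35, 461], dtype=int32))
green [ 648.9 -254.9  630.3  418.8  -85.8]
red [ 588.8 -275.   676.1  427.1  -75.2]
blue [ 729.1 -226.8  710.4  115.6  -75.6]
```

```bash
cat >> m.py <<'E'
def comps(c,zp,zlo=.08,zhi=.12,box=(.53,.75,-.05,.25),cols=('green','red','blue')):
    P=cloud(c);M=masks(c);out={}
    for k in cols:
        m=(M[k]&(P[:,:,2]>zlo)&(P[:,:,2]<zhi)&(P[:,:,0]>box[0])&(P[:,:,0]<box[1])&(P[:,:,1]>box[2])&(P[:,:,1]<box[3])).astype(np.uint8)
        N,L,s,ce=cv2.connectedComponentsWithStats(m)
        if N<2: continue
        i=1+np.argmax(s[1:,4]);out[k]=np.round(rect(plane(c,np.argwhere(L==i)[:,::-1],zp)),1);print(k,s[i,4],out[k])
    return out
E
python3 - <<'E'
from m import *
s,M,psi=st()
im=[]
for n in('top','scene','wrist'):
    c=grab(n);print(n);comps(c,.096);comps(c,s['ee_pos'][2]-.063+.09,.1,.15,(.4,.75,-.05,.25),('yellow',))
    f=c['frame'];im.append(f[100:300,180:500] if n!='wrist' else f)
cv2.imwrite('pics/c2.png',np.vstack([np.hstack(im[:2]),im[2]])[:600])
E
```

```text
t 4.92 tcp [0.4807 0.052  0.1066] psi 192.4 tiltz [-6.e-04 -4.e-04 -1.e+00] F [-1.1 -0.3 -0.8] T [ 0.02  0.01 -0.  ] gap 0.0298 ff 30.0
top
green 250 [655.8  44.7 119.1  25.6  12.4]
red 284 [649.1  73.6 121.   26.8  12.6]
blue 232 [646.6 103.6 112.7  25.2  12.6]
scene
green 6 [615.4  46.7  12.3   1.8   6. ]
red 457 [652.8  74.7 121.5  29.7  13.2]
blue 358 [645.2 103.4 117.8  26.9  13. ]
yellow 224 [534.5  66.   75.1  30.1  13.6]
wrist
yellow 7367 [469.2  50.4  51.5  30.6  11. ]
```

View pics/c2.png

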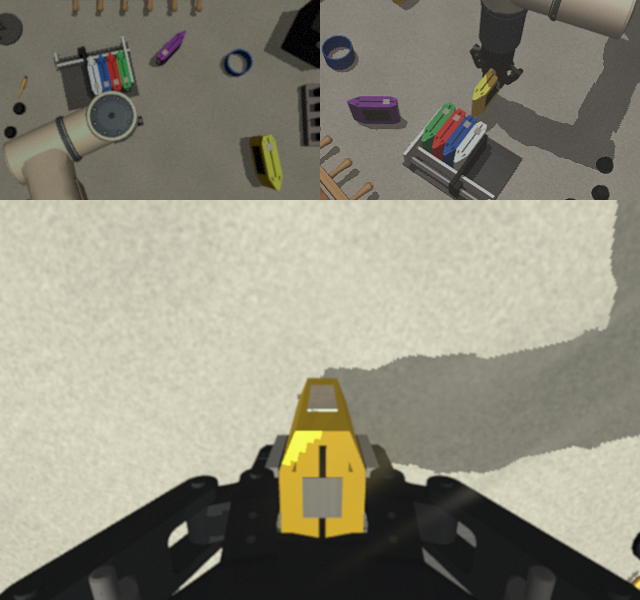

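In the wrist view the yellow spine, with its strip, sits at (322,395), straight between the pads. In the scene view the case stands in front of the red/blue seam. Next: lower, then approach.

apply_moves:
  motion:
    - [[0, 0, 0.015, 0, 0, -0.1], [0, 0, 0.015, 0, 0, 0], [0, 0, 0.006, 0, 0, 0], [-0.007, 0, 0, 0, 0, 0], [-0.007, 0, 0, 0, 0, 0], [-0.004, 0, 0, 0, 0, 0], [0, 0, 0, 0, 0, 0], [0, 0, 0, 0, 0, 0]]

```text
time_s: 5.73
ee_pos: [0.4992, 0.0563, 0.0708]
tcp_rot: [-0.346, 3.121, 0.0]
force: [0.5, 0.2, -1.8]
finger_gap: 0.0293
finger_force: 30.0
```

```bash
cat >> m.py <<'E'
RED=np.array([.6507,.0742]);A=np.radians(12.6);U=np.array([np.cos(A),np.sin(A)]);V=np.array([-U[1],U[0]])
def rk(off=(-29.5,0)):
    s,M,psi=st();d=s['ee_pos'][:2]-RED;f=s['force'][:2]
    print('case X,Y',round(d@U*1e3-off[0],1),round(d@V*1e3-off[1],1),'under',round(s['ee_pos'][2]*1e3-63,1),'Frack',(f@U).round(1),(f@V).round(1))
def rr(P): # rack coords of mm pts
    d=np.array(P[:2])-RED*1e3;return (d@U).round(1),(d@V).round(1)
E
python3 - <<'E'
from m import *
rk()
c=grab('scene')
for z in (.096,):
    o=comps(c,z,.075,.12);[print(k,rr(v)) for k,v in o.items()]
o=comps(c,.0975,.085,.12,(.4,.75,-.05,.25),('yellow',));print([rr(v) for v in o.values()])
P=cloud(c);m=masks(c)['yellow']&(P[:,:,2]>.085)&(P[:,:,0]>.4)&(P[:,:,1]>0)
uv=np.argwhere(m)[:,::-1];q=(plane(c,uv,.0975)[:,:2]-RED)*1e3;x=q@U;y=q@V
for a in range(-120,-40,8):
    k=(x>a)&(x<a+8)
    if k.sum()>4: print(a,k.sum(),y[k].min().round(1),y[k].max().round(1))
print('nosetip',x.max())
m=masks(c)['red']&(P[:,:,2]>.085)&(P[:,:,0]>.5)&(P[:,:,1]>0)
uv=np.argwhere(m)[:,::-1];q=(plane(c,uv,.096)[:,:2]-RED)*1e3;x=q@U;y=q@V
print('red',x.min(),x.max(),[(a,y[(x>a)&(x<a+10)].min().round(1),y[(x>a)&(x<a+10)].max().round(1)) for a in (-30,-10,10)])
E
```

```text
t 5.73 tcp [0.4992 0.0563 0.0708] psi 192.65 tiltz [ 1.e-03  4.e-04 -1.e+00] F [ 0.5  0.2 -1.8] T [-0.06  0.06 -0.02] gap 0.0293 ff 30.0
case X,Y -122.3 15.6 under 7.8 Frack 0.5 0.1
green 10 [638.5  52.3  26.7   1.9  12.2]
red 465 [654.4  75.1 124.8  29.7  13.2]
blue 358 [645.2 103.4 117.8  26.9  13. ]
green (np.float64(-16.7), np.float64(-18.7))
red (np.float64(3.8), np.float64(0.1))
blue (np.float64(1.0), np.float64(29.7))
yellow 216 [552.4  70.7  74.6  30.6  15.2]
[(np.float64(-96.7), np.float64(18.0))]
-120 22 3.6 27.0
-112 32 2.7 31.5
-104 35 3.3 33.0
-96 33 2.9 33.0
-88 31 4.0 30.6
-80 23 8.1 27.7
-72 16 11.1 25.3
-64 7 13.6 22.4
nosetip -59.3395846033138
red -58.60813396440981 62.115183708549075 [(-30, np.float64(-14.6), np.float64(14.1)), (-10, np.float64(-14.1), np.float64(13.9)), (10, np.float64(-14.6), np.float64(13.6))]
```

apply_moves:
  motion:
    - [[-0.002, -0.001, 0, 0, 0, 0], [-0.002, 0, 0, 0, 0, 0], [-0.002, 0, 0, 0, 0, 0], [-0.002, 0, 0, 0, 0, 0], [0, 0, 0, 0, 0, 0], [0, 0, 0, 0, 0, 0]]

```text
time_s: 6.28
ee_pos: [0.5065, 0.0569, 0.0702]
tcp_rot: [0.346, -3.122, 0.0]
force: [-0.2, -0.4, -1.9]
finger_gap: 0.0299
finger_force: 30.0
```

apply_moves:
  motion:
    - [[-0.001, 0, 0, 0, 0, 0], [-0.001, 0, 0, 0, 0, 0], [-0.001, 0, 0, 0, 0, 0], [0, 0, 0, 0, 0, 0], [0, 0, 0, 0, 0, 0]]

```text
time_s: 6.7
ee_pos: [0.5087, 0.0572, 0.0699]
tcp_rot: [0.346, -3.121, 0.001]
force: [-2.7, -3.1, -0.9]
finger_gap: 0.0297
finger_force: 30.2
```

Run:
```python
from m import *
rk()
```

```text
t 6.7 tcp [0.5087 0.0572 0.0699] psi 192.64 tiltz [-1.6e-03 -6.0e-04 -1.0e+00] F [-2.7 -3.1 -0.9] T [-0.98  0.79 -0.23] gap 0.0297 ff 30.2
case X,Y -112.8 14.3 under 6.9 Frack -3.3 -2.4
```

Contact came where predicted (X≈-113), with a small force from the blue side. I now follow the 22° wedge line.

apply_moves:
  motion:
    - [[-0.002, 0.0008, -0.0005, 0, 0, 0], [-0.002, 0.0008, 0, 0, 0, 0], [-0.002, 0.0008, 0, 0, 0, 0], [0, 0, 0, 0, 0, 0], [0, 0, 0, 0, 0, 0]]

```text
time_s: 7.12
ee_pos: [0.5147, 0.0613, 0.0706]
tcp_rot: [0.346, -3.122, 0.0]
force: [-1.9, -4.0, -3.0]
finger_gap: 0.0295
finger_force: 30.0
```

```bash
python3 -c "
from m import *
rk()"
```

```text
t 7.12 tcp [0.5147 0.0613 0.0706] psi 192.66 tiltz [-3.e-04 -1.e-04 -1.e+00] F [-1.9 -4.  -3. ] T [-1.04  0.82 -0.2 ] gap 0.0295 ff 30.0
case X,Y -106.0 17.0 under 7.6 Frack -2.8 -3.4
```

apply_moves:
  motion:
    - [[-0.002, 0.0008, 0, 0, 0, 0], [-0.002, 0.0008, 0, 0, 0, 0], [-0.002, 0.0008, 0, 0, 0, 0], [-0.002, 0.0008, 0, 0, 0, 0], [-0.002, 0.0008, 0, 0, 0, 0], [-0.002, 0.0008, 0, 0, 0, 0], [0, 0, 0, 0, 0, 0], [0, 0, 0, 0, 0, 0]]

```text
time_s: 7.78
ee_pos: [0.5253, 0.0685, 0.0706]
tcp_rot: [0.346, -3.122, 0.0]
force: [-2.3, -2.9, -2.8]
finger_gap: 0.0296
finger_force: 30.0
```

```bash
python3 -c "
from m import *
rk()"
```

```text
t 7.78 tcp [0.5253 0.0685 0.0706] psi 192.66 tiltz [-3.e-04 -1.e-04 -1.e+00] F [-2.3 -2.9 -2.8] T [-1.1   0.94 -0.17] gap 0.0296 ff 30.0
case X,Y -94.2 21.8 under 7.6 Frack -2.8 -2.3
```

apply_moves:
  motion:
    - [[-0.002, 0.001, 0, 0, 0, 0], [-0.002, 0.0009, 0, 0, 0, 0], [-0.002, 0.0009, 0, 0, 0, 0], [-0.002, 0.0009, 0, 0, 0, 0], [-0.002, 0.0008, 0, 0, 0, 0], [-0.002, 0.0008, 0, 0, 0, 0], [0, 0, 0, 0, 0, 0], [0, 0, 0, 0, 0, 0]]

```text
time_s: 8.45
ee_pos: [0.5363, 0.0761, 0.0709]
tcp_rot: [-0.346, 3.122, -0.001]
force: [-0.9, -5.2, -2.6]
finger_gap: 0.0296
finger_force: 30.1
```

```bash
python3 -c "
from m import *
rk()
c=grab('scene')
for k,v in comps(c,.096,.075,.12,cols=('red','blue','white')).items(): print(k,rr(v))
cv2.imwrite('pics/s3.png',cv2.resize(c['frame'][170:310,240:400],None,fx=4,fy=4))"
```

```text
t 8.45 tcp [0.5363 0.0761 0.0709] psi 192.66 tiltz [ 7.e-04 -2.e-04 -1.e+00] F [-0.9 -5.2 -2.6] T [-1.72  0.4  -0.27] gap 0.0296 ff 30.1
case X,Y -81.8 26.8 under 7.9 Frack -2.0 -4.9
red 515 [654.2  76.9 124.4  33.3  13.5]
blue 396 [644.3 118.3 116.   30.1  -2.7]
white 413 [633.8 156.8 115.8  29.   12.6]
red (np.float64(4.0), np.float64(1.9))
blue (np.float64(3.4), np.float64(44.4))
white (np.float64(1.5), np.float64(84.3))
```

View pics/s3.png

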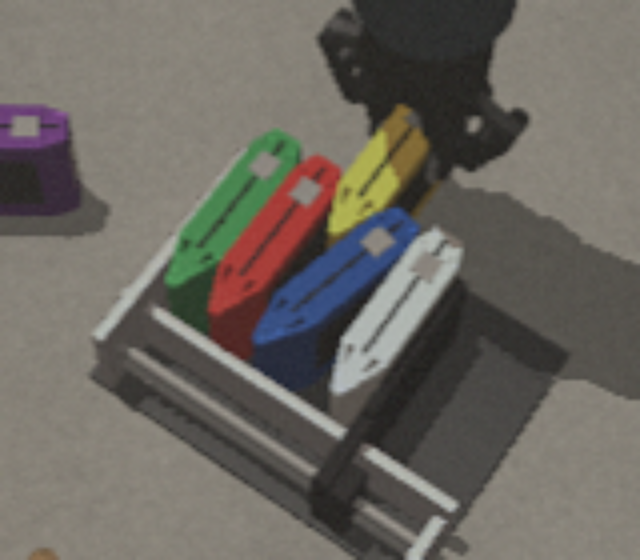

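The scene crop shows the nose entering between red (275,240) and blue (335,300). Blue is yawed about 15° and white is pushed aside upright, while red and green are still. Forces are small. I continue, since the entering nose should straighten blue.

apply_moves:
  motion:
    - [[-0.002, 0.0009, 0, 0, 0, 0], [-0.002, 0.0009, 0, 0, 0, 0], [-0.002, 0.0008, 0, 0, 0, 0], [-0.002, 0.0006, 0, 0, 0, 0], [-0.002, 0, 0, 0, 0, 0], [-0.002, 0, 0, 0, 0, 0], [0, 0, 0, 0, 0, 0], [0, 0, 0, 0, 0, 0]]

```text
time_s: 9.17
ee_pos: [0.5473, 0.0818, 0.071]
tcp_rot: [-0.346, 3.122, -0.001]
force: [-1.4, -5.8, -1.7]
finger_gap: 0.03
finger_force: 30.1
```

```bash
python3 -c "
from m import *
rk()"
```

```text
t 9.17 tcp [0.5473 0.0818 0.071 ] psi 192.66 tiltz [ 8.e-04 -4.e-04 -1.e+00] F [-1.4 -5.8 -1.7] T [-1.89  0.29 -0.31] gap 0.03 ff 30.1
case X,Y -69.7 29.9 under 8.0 Frack -2.7 -5.3
```

apply_moves:
  motion:
    - [[-0.002, 0, 0, 0, 0, 0], [-0.002, 0, 0, 0, 0, 0], [-0.002, 0, 0, 0, 0, 0], [-0.002, 0, 0, 0, 0, 0], [-0.002, 0, 0, 0, 0, 0], [-0.002, 0, 0, 0, 0, 0], [0, 0, 0, 0, 0, 0], [0, 0, 0, 0, 0, 0]]

```text
time_s: 9.83
ee_pos: [0.5587, 0.0841, 0.0708]
tcp_rot: [0.346, -3.122, 0.001]
force: [-0.6, -6.0, -1.6]
finger_gap: 0.0299
finger_force: 30.3
```

```bash
python3 -c "
from m import *
rk()
c=grab('scene')
for k,v in comps(c,.096,.075,.12,cols=('red','blue','white')).items(): print(k,rr(v))
"
```

```text
t 9.83 tcp [0.5587 0.0841 0.0708] psi 192.65 tiltz [-0.e+00 -9.e-04 -1.e+00] F [-0.6 -6.  -1.6] T [-2.23  0.53 -0.28] gap 0.0299 ff 30.3
case X,Y -58.1 29.7 under 7.8 Frack -1.9 -5.7
red 505 [655.1  77.3 126.2  33.   12.7]
blue 359 [649.9 123.9 105.5  30.1  -8.7]
white 348 [643.9 170.   92.   29.1  13.3]
red (np.float64(5.0), np.float64(2.1))
blue (np.float64(10.1), np.float64(48.7))
white (np.float64(14.3), np.float64(95.0))
```

apply_moves:
  motion:
    - [[-0.002, 0, 0, 0, 0, 0], [-0.002, 0, 0, 0, 0, 0], [-0.002, 0, 0, 0, 0, 0], [-0.002, 0, 0, 0, 0, 0], [0, 0, 0, 0, 0, 0], [0, 0, 0, 0, 0, 0]]

```text
time_s: 10.38
ee_pos: [0.5662, 0.0856, 0.0707]
tcp_rot: [0.346, -3.122, 0.002]
force: [-1.9, -5.7, -2.5]
finger_gap: 0.03
finger_force: 30.2
```

```bash
python3 -c "
from m import *
rk()
c=grab('scene')
for k,v in comps(c,.096,.075,.12,cols=('red','blue','white')).items(): print(k,rr(v))
cv2.imwrite('pics/s4.png',cv2.resize(c['frame'][170:310,240:400],None,fx=4,fy=4))
"
```

```text
t 10.38 tcp [0.5662 0.0856 0.0707] psi 192.64 tiltz [-8.0e-04 -1.3e-03 -1.0e+00] F [-1.9 -5.7 -2.5] T [-2.33  0.66 -0.36] gap 0.03 ff 30.2
case X,Y -50.5 29.5 under 7.7 Frack -3.1 -5.1
red 493 [654.3  76.  124.4  31.8  13.7]
blue 341 [651.6 125.  102.5  29.4  -8.8]
white 313 [647.3 173.8  82.5  28.9  13.5]
red (np.float64(3.9), np.float64(1.0))
blue (np.float64(12.0), np.float64(49.4))
white (np.float64(18.4), np.float64(97.9))
```

View pics/s4.png

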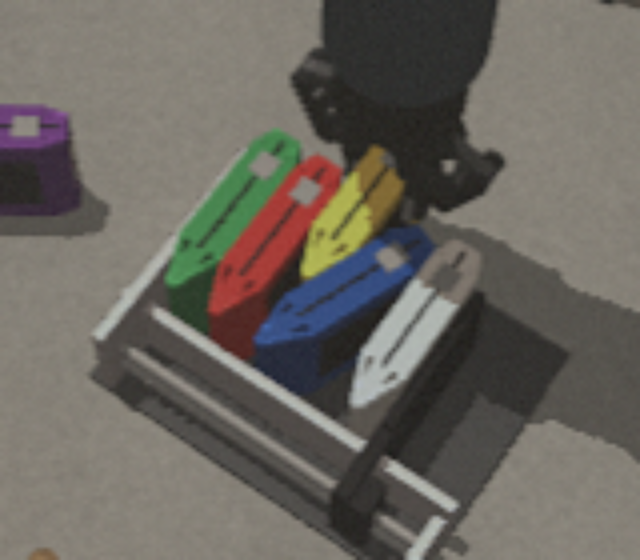

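Crop: blue is lying flush along yellow's 22° nose flank, white is upright beside it (partly in shadow), and red and green are unmoved. Nothing is jammed (about 5 N). I go a bit further, stopping before the fingers reach red's spine.

apply_moves:
  motion:
    - [[-0.002, 0, 0, 0, 0, 0], [-0.002, 0, 0, 0, 0, 0], [-0.002, 0, 0, 0, 0, 0], [0, 0, 0, 0, 0, 0], [0, 0, 0, 0, 0, 0]]

```text
time_s: 10.85
ee_pos: [0.5719, 0.0868, 0.0706]
tcp_rot: [0.346, -3.121, 0.002]
force: [-2.4, -6.5, -2.5]
finger_gap: 0.0292
finger_force: 30.3
```

```bash
python3 -c "
from m import *
rk()
c=grab('scene')
for k,v in comps(c,.096,.075,.12,cols=('red','blue','white')).items(): print(k,rr(v))
"
```

```text
t 10.85 tcp [0.5719 0.0868 0.0706] psi 192.64 tiltz [-0.0011 -0.0015 -1.    ] F [-2.4 -6.5 -2.5] T [-2.53  0.73 -0.36] gap 0.0292 ff 30.3
case X,Y -44.6 29.4 under 7.6 Frack -3.7 -5.8
red 499 [654.2  76.8 124.3  32.1  12.4]
blue 329 [656.6 126.6  92.   29.2  -9.9]
white 293 [649.9 176.2  76.5  28.7  12.5]
red (np.float64(4.0), np.float64(1.8))
blue (np.float64(17.2), np.float64(49.9))
white (np.float64(21.5), np.float64(99.7))
```

```bash
cat >> m.py <<'E'
def prof():
    c=grab('scene');P=cloud(c);H,S,V_=cv2.split(cv2.cvtColor(c['frame'],cv2.COLOR_BGR2HSV))
    D=(P[:,:,:2]-RED)@np.c_[U,V]*1e3
    M=dict(yellow=(H>18)&(H<38)&(S>90),blue=(H>100)&(H<128)&(S>90),red=((H<8)|(H>172))&(S>110),white=(S<70)&(V_>60),green=(H>45)&(H<75)&(S>90))
    for k,m in M.items():
        m=m&(P[:,:,2]>.088)&(P[:,:,2]<.106)&(abs(D[:,:,0])<125)&(D[:,:,1]>-60)&(D[:,:,1]<130)
        if k=='white': m&=D[:,:,1]>60
        uv=np.argwhere(m)[:,::-1]
        if len(uv)<10: continue
        q=(plane(c,uv,.096)[:,:2]-RED)@np.c_[U,V]*1e3
        print(k,len(q),'x',q[:,0].min().round(),q[:,0].max().round(),' '.join(f'{a}:{q[j,1].min():.0f}..{q[j,1].max():.0f}' for a in range(-110,70,15) if (j:=(q[:,0]>a)&(q[:,0]<a+15)).sum()>4))
E
python3 -c "
from m import *
prof()"
```

```text
yellow 398 x -77.0 20.0 -80:14..38 -65:15..46 -50:15..46 -35:-16..45 -20:-16..46 -5:-16..40 10:-16..34
blue 478 x -52.0 63.0 -50:55..83 -35:50..83 -20:46..80 -5:39..74 10:31..68 25:29..63 40:29..57 55:31..42
red 474 x -59.0 62.0 -65:-12..10 -50:-14..14 -35:-15..14 -20:-14..15 -5:-14..14 10:-14..16 25:-14..15 40:-10..12 55:-5..7
white 633 x -89.0 64.0 -65:66..109 -50:63..114 -35:60..115 -20:59..115 -5:84..115 10:83..114 25:84..114 40:88..110 55:93..104
green 396 x -58.0 60.0 -65:-41..-20 -50:-44..-16 -35:-44..-17 -20:-44..-16 -5:-44..-16 10:-44..-17 25:-44..-17 40:-39..-19 55:-33..-26
```

Blue is now straightening: yaw about 17°, nose moved to y≈36. Yellow is centred at y≈30 and red and green are still. The fingers are close to red's spine, so I lower a little and release partially.

apply_moves:
  motion:
    - [[0, 0, 0.0005, 0, 0, 0], [0, 0, 0.0007, 0, 0, 0], [0, 0, 0, 0, 0, 0]]

```text
time_s: 11.2
ee_pos: [0.5723, 0.0868, 0.0698]
tcp_rot: [0.346, -3.122, 0.002]
force: [-3.2, -7.3, -0.6]
finger_gap: 0.0298
finger_force: 30.5
```

apply_moves:
  motion:
    - [[0, 0, 0, 0, 0, 0], [0, 0, 0, 0, 0, 0], [0, 0, 0, 0, 0, 0], [0, 0, 0, 0, 0, 0]]
  gripper: 0.5

```text
time_s: 11.53
ee_pos: [0.573, 0.0886, 0.0701]
tcp_rot: [-0.347, 3.12, 0.001]
force: [-0.1, 0.6, 0.6]
finger_gap: 0.0424
finger_force: 0.0
```

```bash
python3 -c "
from m import *
rk()
prof()"
```

```text
t 11.53 tcp [0.573  0.0886 0.0701] psi 192.7 tiltz [ 0.0018  0.0011 -1.    ] F [-0.1  0.6  0.6] T [-0.    0.34 -0.01] gap 0.0424 ff 0.0
case X,Y -43.2 31.0 under 7.1 Frack -0.0 0.6
yellow 390 x -76.0 29.0 -80:14..40 -65:14..45 -50:15..45 -35:-16..45 -20:-16..45 -5:-16..40 10:-16..34
blue 475 x -53.0 63.0 -50:55..82 -35:48..82 -20:44..80 -5:39..74 10:31..69 25:29..61 40:29..55 55:30..42
red 487 x -59.0 62.0 -65:-12..11 -50:-14..13 -35:-14..14 -20:-15..15 -5:-14..15 10:-15..16 25:-14..16 40:-11..12 55:-5..5
white 634 x -87.0 64.0 -65:62..108 -50:62..113 -35:60..114 -20:63..114 -5:83..114 10:83..114 25:83..114 40:87..110 55:93..104
green 401 x -58.0 60.0 -65:-41..-20 -50:-44..-16 -35:-44..-17 -20:-44..-17 -5:-44..-16 10:-44..-17 25:-44..-17 40:-39..-19 55:-33..-26
```

Stable after release. I back out, close the fingers and lower to push on the spine.

apply_moves:
  motion:
    - [[0.005, 0, 0, 0, 0, 0], [0.01, 0, 0, 0, 0, 0], [0.012, 0, 0, 0, 0, 0], [0.012, 0, 0, 0, 0, 0], [0.012, 0, 0, 0, 0, 0], [0.012, 0, 0, 0, 0, 0], [0, 0, 0, 0, 0, 0]]

```text
time_s: 12.17
ee_pos: [0.5092, 0.0738, 0.0699]
tcp_rot: [-0.347, 3.122, 0.001]
force: [-0.2, -0.3, -0.6]
finger_gap: 0.0426
finger_force: 0.0
```

apply_moves:
  motion:
    - [[0, 0, -0.005, 0, 0, 0], [0, 0, 0, 0, 0, 0], [0, 0, 0, 0, 0, 0], [0, 0, 0, 0, 0, 0], [0, 0, 0.01, 0, 0, 0], [0, 0, 0.01, 0, 0, 0], [0, 0, 0, 0, 0, 0]]
  gripper: 1

```text
time_s: 12.75
ee_pos: [0.5091, 0.0735, 0.0517]
tcp_rot: [0.345, -3.118, 0.001]
force: [-0.8, -0.5, -0.5]
finger_gap: -0.0003
finger_force: 0.0
```

```bash
python3 -c "
from m import *
rk((0,0))
prof()
c=grab('wrist');cv2.imwrite('pics/w5.png',c['frame'])"
```

```text
t 12.75 tcp [0.5091 0.0735 0.0517] psi 192.62 tiltz [-0.0047 -0.0012 -1.    ] F [-0.8 -0.5 -0.5] T [-0.01  0.05 -0.  ] gap -0.0003 ff 0.0
case X,Y -138.3 30.2 under -11.3 Frack -0.8 -0.3
yellow 489 x -103.0 29.0 -110:19..40 -95:15..45 -80:15..45 -65:15..45 -50:15..45 -35:-16..45 -20:-16..45 -5:-16..40 10:-16..34
blue 485 x -53.0 61.0 -65:64..73 -50:55..83 -35:48..82 -20:44..80 -5:39..72 10:31..69 25:29..63 40:29..54 55:30..42
red 478 x -58.0 62.0 -65:-12..11 -50:-14..13 -35:-14..14 -20:-14..15 -5:-14..15 10:-14..16 25:-14..16 40:-11..12 55:-5..5
white 631 x -129.0 65.0 -65:62..108 -50:63..113 -35:60..114 -20:60..114 -5:83..114 10:83..114 25:83..114 40:87..110 55:93..104
green 397 x -58.0 60.0 -65:-41..-20 -50:-44..-16 -35:-44..-17 -20:-44..-17 -5:-44..-16 10:-44..-17 25:-44..-17 40:-39..-19 55:-33..-26
```

View pics/w5.png

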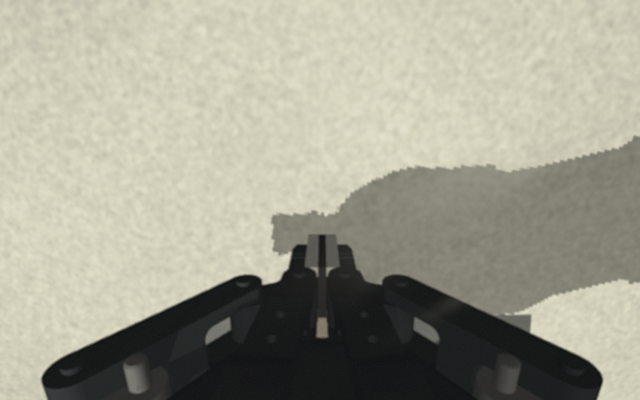

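Wrist view: the closed fingers are centred at (322,285) with the spine hidden ahead of them. Now I push gently on the spine.

apply_moves:
  motion:
    - [[-0.005, 0, -0.002, 0, 0, 0], [-0.006, 0, -0.001, 0, 0, 0], [-0.005, 0, 0, 0, 0, 0], [-0.003, 0, 0, 0, 0, 0], [-0.002, 0, 0, 0, 0, 0], [-0.002, 0, 0, 0, 0, 0], [0, 0, 0, 0, 0, 0]]

```text
time_s: 13.43
ee_pos: [0.5311, 0.0782, 0.0566]
tcp_rot: [0.344, -3.117, 0.001]
force: [-6.3, -1.3, 0.9]
finger_gap: 0.0001
finger_force: 0.0
```

apply_moves:
  motion:
    - [[-0.0015, 0, 0, 0, 0, 0], [-0.0015, 0, 0, 0, 0, 0], [-0.0015, 0, 0, 0, 0, 0], [-0.0015, 0, 0, 0, 0, 0], [0, 0, 0, 0, 0, 0]]

```text
time_s: 13.85
ee_pos: [0.5365, 0.0794, 0.0565]
tcp_rot: [0.344, -3.116, 0.002]
force: [-6.3, -0.8, 2.2]
finger_gap: 0.0001
finger_force: 0.0
```

```bash
python3 -c "
from m import *
rk((0,0))
prof()"
```

```text
t 13.85 tcp [0.5365 0.0794 0.0565] psi 192.61 tiltz [-0.0061 -0.0017 -1.    ] F [-6.3 -0.8  2.2] T [-0.54  2.19 -0.03] gap 0.0001 ff 0.0
case X,Y -110.3 30.0 under -6.5 Frack -6.3 0.6
yellow 498 x -97.0 29.0 -110:21..39 -95:15..42 -80:15..44 -65:15..45 -50:14..45 -35:-16..45 -20:15..44 -5:-16..42 10:-16..36
blue 481 x -52.0 61.0 -50:57..85 -35:51..85 -20:47..81 -5:40..76 10:34..70 25:31..64 40:32..59 55:33..45
red 478 x -58.0 64.0 -65:-12..11 -50:-14..13 -35:-14..14 -20:-14..13 -5:-15..15 10:-14..15 25:-14..15 40:-10..12 55:-5..7
white 633 x -97.0 64.0 -65:90..112 -50:62..116 -35:60..116 -20:64..116 -5:85..116 10:85..116 25:85..116 40:89..113 55:96..106
green 400 x -59.0 60.0 -65:-41..-20 -50:-44..-16 -35:-44..-17 -20:-44..-16 -5:-44..-16 10:-44..-17 25:-44..-17 40:-39..-19 55:-33..-26
```

apply_moves:
  motion:
    - [[-0.0015, 0, 0, 0, 0, 0], [-0.0015, 0, 0, 0, 0, 0], [-0.0015, 0, 0, 0, 0, 0], [-0.0015, 0, 0, 0, 0, 0], [-0.0015, 0, 0, 0, 0, 0], [-0.0015, 0, 0, 0, 0, 0], [0, 0, 0, 0, 0, 0]]

```text
time_s: 14.48
ee_pos: [0.5451, 0.0812, 0.0564]
tcp_rot: [0.344, -3.116, 0.002]
force: [-7.4, -2.3, 1.6]
finger_gap: 0.0005
finger_force: 0.0
```

```bash
python3 -c "
from m import *
rk((0,0))
prof()"
```

```text
t 14.48 tcp [0.5451 0.0812 0.0564] psi 192.61 tiltz [-0.0066 -0.0019 -1.    ] F [-7.4 -2.3  1.6] T [-0.57  2.31 -0.07] gap 0.0005 ff 0.0
case X,Y -101.5 29.9 under -6.6 Frack -7.8 -0.6
yellow 499 x -88.0 36.0 -95:19..39 -80:15..44 -65:15..45 -50:15..45 -35:-16..45 -20:-16..44 -5:-16..45 10:-16..40 25:24..34
blue 478 x -51.0 62.0 -50:60..88 -35:55..88 -20:49..85 -5:43..81 10:40..73 25:36..68 40:36..60 55:37..45
red 471 x -58.0 62.0 -65:-12..11 -50:-14..13 -35:-14..14 -20:-14..13 -5:-14..14 10:-14..15 25:-14..15 40:-11..12 55:-5..5
white 637 x -58.0 62.0 -65:69..113 -50:63..120 -35:63..119 -20:65..120 -5:62..120 10:88..119 25:89..119 40:93..116 55:99..111
green 397 x -58.0 60.0 -65:-41..-20 -50:-44..-16 -35:-44..-17 -20:-44..-16 -5:-44..-16 10:-44..-17 25:-44..-17 40:-39..-19 55:-33..-26
```

apply_moves:
  motion:
    - [[-0.0015, 0, 0, 0, 0, 0], [-0.0015, 0, 0, 0, 0, 0], [-0.0015, 0, 0, 0, 0, 0], [-0.0015, 0, 0, 0, 0, 0], [-0.0015, 0, 0, 0, 0, 0], [-0.0015, 0, 0, 0, 0, 0], [0, 0, 0, 0, 0, 0]]

```text
time_s: 15.12
ee_pos: [0.557, 0.0843, 0.0575]
tcp_rot: [-0.346, 3.122, -0.0]
force: [-1.3, -0.5, -0.4]
finger_gap: 0.0003
finger_force: 0.0
```

```bash
python3 -c "
from m import *
rk((0,0))
prof()"
```

```text
t 15.12 tcp [0.557  0.0843 0.0575] psi 192.66 tiltz [ 1.e-04 -0.e+00 -1.e+00] F [-1.3 -0.5 -0.4] T [-0.22  0.47 -0.04] gap 0.0003 ff 0.0
case X,Y -89.3 30.3 under -5.5 Frack -1.3 -0.2
yellow 503 x -76.0 46.0 -80:17..40 -65:15..45 -50:14..44 -35:-16..44 -20:-16..44 -5:-16..44 10:-16..43 25:19..41 40:27..35
blue 434 x -58.0 62.0 -65:50..69 -50:46..73 -35:46..74 -20:46..73 -5:46..73 10:45..74 25:46..73 40:51..72 55:55..64
red 465 x -58.0 62.0 -65:-12..10 -50:-14..13 -35:-15..14 -20:-14..13 -5:-15..13 10:-14..16 25:-14..16 40:-10..12 55:-5..7
white 599 x -80.0 64.0 -65:65..100 -50:61..105 -35:60..104 -20:74..105 -5:60..105 10:74..104 25:74..104 40:79..100 55:84..94
green 401 x -59.0 60.0 -65:-41..-19 -50:-44..-16 -35:-44..-17 -20:-44..-16 -5:-44..-16 10:-44..-17 25:-44..-15 40:-39..-19 55:-33..-26
```

Blue snapped straight (y 46–73) and the row is aligned. Now the last ~16 mm.

apply_moves:
  motion:
    - [[-0.0015, 0, 0, 0, 0, 0], [-0.0015, 0, 0, 0, 0, 0], [-0.0015, 0, 0, 0, 0, 0], [-0.0015, 0, 0, 0, 0, 0], [-0.0015, 0, 0, 0, 0, 0], [-0.0015, 0, 0, 0, 0, 0], [-0.001, 0, 0, 0, 0, 0], [0, 0, 0, 0, 0, 0]]

```text
time_s: 15.83
ee_pos: [0.5667, 0.0865, 0.0576]
tcp_rot: [-0.346, 3.122, 0.0]
force: [-1.4, -0.6, -0.0]
finger_gap: -0.0002
finger_force: 0.0
```

apply_moves:
  motion:
    - [[-0.001, 0, 0, 0, 0, 0], [-0.001, 0, 0, 0, 0, 0], [-0.001, 0, 0, 0, 0, 0], [-0.001, 0, 0, 0, 0, 0], [0, 0, 0, 0, 0, 0]]

```text
time_s: 16.25
ee_pos: [0.5706, 0.0874, 0.0576]
tcp_rot: [-0.346, 3.122, 0.0]
force: [-1.9, -0.3, -0.2]
finger_gap: -0.0001
finger_force: 0.0
```

```bash
python3 -c "
from m import *
rk((0,0))
prof()"
```

```text
t 16.25 tcp [0.5706 0.0874 0.0576] psi 192.66 tiltz [ 2.e-04  0.e+00 -1.e+00] F [-1.9 -0.3 -0.2] T [-0.24  0.56 -0.  ] gap -0.0001 ff 0.0
case X,Y -75.3 30.4 under -5.4 Frack -1.9 0.1
yellow 507 x -62.0 60.0 -65:17..41 -50:14..44 -35:-16..43 -20:15..44 -5:-16..44 10:-16..44 25:-16..43 40:20..40 55:25..35
blue 433 x -58.0 62.0 -65:48..69 -50:47..73 -35:46..74 -20:46..73 -5:46..73 10:46..74 25:46..73 40:51..71 55:55..64
red 469 x -59.0 62.0 -65:-12..11 -50:-14..13 -35:-15..14 -20:-14..13 -5:-14..13 10:-14..14 25:-14..14 40:-12..12 55:-5..7
white 594 x -58.0 63.0 -65:78..100 -50:61..104 -35:60..104 -20:74..104 -5:75..104 10:75..104 25:74..105 40:70..100 55:84..94
green 402 x -58.0 60.0 -65:-41..-20 -50:-44..-16 -35:-44..-17 -20:-44..-16 -5:-43..-16 10:-44..-17 25:-44..-17 40:-39..-19 55:-33..-26
```

Spine at -62 against -58/-59 for the others: about 3 mm remain. I push until it meets the stop.

apply_moves:
  motion:
    - [[-0.001, 0, 0, 0, 0, 0], [-0.001, 0, 0, 0, 0, 0], [0, 0, 0, 0, 0, 0], [0, 0, 0, 0, 0, 0]]

```text
time_s: 16.63
ee_pos: [0.5725, 0.0878, 0.0576]
tcp_rot: [-0.346, 3.122, 0.0]
force: [-1.3, -0.7, -0.4]
finger_gap: 0.0004
finger_force: 0.0
```

apply_moves:
  motion:
    - [[-0.0005, 0, 0, 0, 0, 0], [-0.0005, 0, 0, 0, 0, 0], [0, 0, 0, 0, 0, 0], [0, 0, 0, 0, 0, 0]]

```text
time_s: 16.97
ee_pos: [0.573, 0.0879, 0.0575]
tcp_rot: [0.346, -3.122, 0.0]
force: [-3.7, -1.2, 1.2]
finger_gap: 0.0002
finger_force: 0.0
```

```bash
python3 -c "
from m import *
rk((0,0))
prof()"
```

```text
t 16.97 tcp [0.573  0.0879 0.0575] psi 192.66 tiltz [-6.e-04 -1.e-04 -1.e+00] F [-3.7 -1.2  1.2] T [-0.28  1.19 -0.05] gap 0.0002 ff 0.0
case X,Y -72.9 30.4 under -5.5 Frack -3.9 -0.4
yellow 512 x -60.0 62.0 -65:19..40 -50:15..44 -35:-16..44 -20:-16..44 -5:-16..44 10:-16..44 25:-16..45 40:19..42 55:25..58
blue 434 x -58.0 62.0 -65:48..69 -50:47..73 -35:46..73 -20:46..73 -5:46..73 10:46..74 25:46..73 40:51..71 55:55..64
red 464 x -59.0 62.0 -65:-12..11 -50:-14..13 -35:-15..14 -20:-14..13 -5:-15..13 10:-14..14 25:-14..13 40:-11..10 55:-5..7
white 603 x -58.0 63.0 -65:78..100 -50:61..104 -35:60..105 -20:74..105 -5:60..105 10:75..105 25:74..104 40:79..102 55:61..94
green 399 x -59.0 60.0 -65:-41..-20 -50:-44..-16 -35:-44..-17 -20:-44..-16 -5:-44..-16 10:-44..-17 25:-44..-17 40:-39..-19 55:-33..-26
```

apply_moves:
  motion:
    - [[-0.0006, 0, 0, 0, 0, 0], [-0.0006, 0, 0, 0, 0, 0], [0, 0, 0, 0, 0, 0], [0, 0, 0, 0, 0, 0]]

```text
time_s: 17.35
ee_pos: [0.5731, 0.0878, 0.0571]
tcp_rot: [0.345, -3.119, 0.001]
force: [-6.9, -2.2, 1.1]
finger_gap: 0.0003
finger_force: 0.0
```

apply_moves:
  motion:
    - [[0.003, 0, 0, 0, 0, 0], [0.01, 0, 0, 0, 0, 0], [0.02, 0, 0, 0, 0, 0], [0.03, 0, 0, 0, 0, 0], [0.03, 0, -0.02, 0, 0, 0], [0.03, 0, -0.03, 0, 0, 0], [0.03, 0, -0.03, 0, 0, 0], [0.03, 0, -0.03, 0, 0, 0]]

```text
time_s: 18.02
ee_pos: [0.3971, 0.0485, 0.1675]
tcp_rot: [-0.347, 3.12, 0.001]
force: [0.3, 1.1, 0.4]
finger_gap: 0.0
finger_force: 0.0
```

apply_moves:
  motion:
    - [[0.03, 0, -0.03, 0, 0, 0], [0.03, 0, -0.03, 0, 0, 0], [0, 0, 0, 0, 0, 0]]

```text
time_s: 18.27
ee_pos: [0.3403, 0.0356, 0.2318]
tcp_rot: [-0.347, 3.107, 0.008]
force: [0.9, -1.3, -0.6]
finger_gap: -0.0003
finger_force: 0.0
```

```bash
python3 -c "
from m import *
rk((0,0))
prof()
im=[]
for n,(a,b) in dict(top=(100,200),scene=(160,230)).items():
    f=grab(n)['frame'];im.append(cv2.resize(f[a:a+150,b:b+200],(400,300),interpolation=cv2.INTER_CUBIC))
w=grab('wrist');comps(w,.096,.085,.11,cols=('green','red','blue','yellow'))
cv2.imwrite('pics/f.png',np.vstack([np.hstack(im),cv2.resize(grab('scene')['frame'],(480,300)).copy() if 0 else np.hstack([cv2.resize(grab('top')['frame'],(400,250)),cv2.resize(w['frame'],(400,250))])]))"
```

```text
t 18.27 tcp [0.3403 0.0356 0.2318] psi 192.73 tiltz [ 0.0144  0.0065 -0.9999] F [ 0.9 -1.3 -0.6] T [-0.03 -0.09 -0.02] gap -0.0003 ff 0.0
case X,Y -311.4 30.0 under 168.8 Frack 0.6 -1.5
yellow 506 x -58.0 63.0 -65:19..40 -50:15..44 -35:-16..44 -20:-16..44 -5:14..44 10:-16..44 25:15..44 40:19..41 55:25..35
blue 437 x -58.0 62.0 -65:48..69 -50:46..73 -35:46..74 -20:46..73 -5:46..73 10:46..74 25:46..73 40:51..71 55:55..65
red 459 x -58.0 63.0 -65:-12..11 -50:-14..13 -35:-14..14 -20:-14..13 -5:-14..13 10:-14..14 25:-14..14 40:-10..10 55:-5..5
white 599 x -58.0 64.0 -65:78..100 -50:60..104 -35:61..104 -20:60..104 -5:74..104 10:74..105 25:74..104 40:79..100 55:84..94
green 396 x -58.0 60.0 -65:-41..-19 -50:-44..-16 -35:-44..-17 -20:-44..-16 -5:-44..-16 10:-44..-17 25:-44..-17 40:-39..-19 55:-33..-26
```

View pics/f.png

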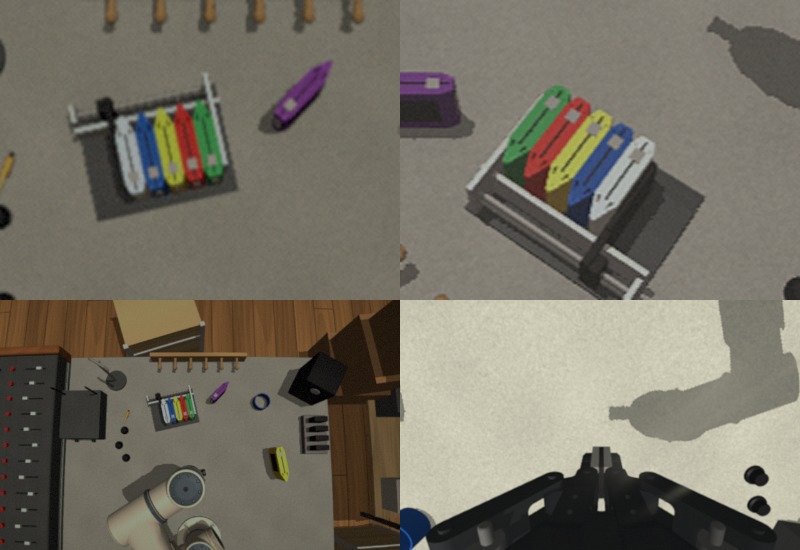

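The picture shows all five cases straight and flush: white, blue, yellow, red, green. Yellow is between red and blue, every spine measures -58 mm, the loose things are unmoved and the gripper is clear. Handing in.

```bash
python3 -c "
from h import *
print(env.close_job())"
```

```text
the job is handed in; nothing more can be done
None
```

The yellow case is filed between the red and blue cases, on red's bookend side, fully home with its end flush with the others. All the other cases are standing home and the loose things look undisturbed. The job was handed in at about 18 s.

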